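# Reference cell held in the photometer's light path

## Task

Check the photometer with its amber reference cell: slide the dust cover of the cell well fully open, then take the amber cell out of the rack by its two frosted faces, without touching its clear end faces, and lower it into the well with the clear ends facing the lamp and the sensor. The hold-down clip is missing, so press the cell gently down on the sprung seat by about 8 mm, which lowers the shutter out of the light path, and finish while still holding it pressed there: do not let go. Leave the other two cells and the things lying about undisturbed.

Things in the scene. Friction and masses are not known exactly. Their poses are not given: they have to be found in the camera images.
- cover (a joint): Black sliding dust cover over the cell well, 50 x 54 x 3 mm, on top of the photometer's well block. Value in m: about 0 when it covers the well (it may start up to 6 mm open), 0.058 when fully open. It slides along the photometer's -x axis (the side where the little meter panel is, roughly toward the robot), with about 1.2 N of friction, and stays where it is left.
- cover_tab (a point): Centre of the upright red tab on the cover by which it is slid: 8 mm thick along the photometer's x, 26 mm wide along its y, 20 mm high (its top 10 mm above this point, the flat cover 9 mm below it). It moves with the cover. Axes as the photometer's.
- photometer: The instrument, fixed to the bench; origin under the well's centre, on the bench. x away from the robot, y along the light path from sensor (right) to lamp (left), z up; turned by up to 0.3 rad. It reaches 95 mm to the front, 60 mm back, 126 mm to each side. Black lamp housing: 82 mm high, from y = +35 mm on; cream sensor housing: 78 mm high, from y = -40 mm on.
- well_mouth (a point): Centre of the mouth of the cell well, 52 mm above the bench on the cream well block; axes as the photometer's. The well is a rectangular hole, 21 mm along x by 45 mm along y, edges bevelled; the seat lies 18 mm below the mouth. The light path runs along y, 12 mm above the mouth. The steel shutter blade stands at y = +29 mm, up to 36 mm above the mouth.
- seat (a joint): Sprung seat at the bottom of the well, which carries the steel shutter blade with a window in it. Value in m: 0 up (shutter blocks the lamp), grows as it is pressed down, stop at 0.012. The spring pushes back with about 1.8 N at the top, 4.5 N at 8 mm and 6 N at the stop: more than the weight of a cell, so it rises again if the cell is let go.
- amber_cell_grip (a point): Amber reference cell, an upright glass block 16 mm along its x, 40 mm along y, 72 mm high. This point lies on its vertical axis, 20 mm below the top and 52 mm above the foot, a good height to grip. The frosted (whitish) faces are the two large ones, at x = -8 and +8 mm; the clear faces are the narrow ends, at y = -20 and +20 mm. Either way round is the same.
- amber_cell: The same amber cell, about 60 g; origin at the centre of its foot, axes as above. At the start it stands in one of the rack's three slots, 24 mm deep in it, its foot 6 mm above the bench.
- amber_cell_frosted: The two frosted faces of the amber cell (origin and axes of the cell): the only faces to be gripped.
- amber_cell_clear: The two clear end faces of the amber cell (origin and axes of the cell): not to be touched by the fingers.
- grey_cell_grip (a point): The dark grey cell of the same shape, also in the rack: leave it. Same point as on the amber cell.
- blue_cell_grip (a point): The blue cell of the same shape, also in the rack: leave it. Same point as on the amber cell.
- rack: Dark rack block fixed to the bench, 46 mm along its x, 200 mm along its y, 30 mm high; origin: centre of its underside. Three slots at y = -64, 0 and +64 mm hold the cells end to end with 1.5 mm play all round, their frosted faces toward the rack's -x and +x sides. Which cell stands in which slot varies.
- eyepiece_1: Black eyepiece standing on the bench, 34 x 34 x 42 mm, left of the rack; a bystander. Origin: centre of its underside.
- cap_1: Black lens cap, 56 x 56 x 13 mm, left of the rack; a bystander. Origin: centre of its underside.
- pot_1: White pot with a red lid, 66 x 66 x 64 mm, behind the rack; a bystander. Origin: centre of its underside.
- driver_red: Screwdriver with a red handle, 194 mm long, lying at the right edge of the bench; a bystander. Origin: its middle, underside.
Mind the look-alikes: they are no part of the job. Leave any green or pink look-alike of the amber_cell alone.

How it is judged:
By the outcome, as a careful person would: the job done as asked, in the order asked, and still so for the second after the job is handed in, while the arm keeps its last pose, push and grip.
It also fails if it takes over 45 s, if anything falls off the work surface, if the arm or the gripper's body presses on something with over 40 N, if the wrist force passes 120 N, or if a joint passes its speed limit or range.

## Robot

A 6-joint arm with a two-finger parallel gripper is mounted at the origin on a cart in front of the work surface, level with it; the furniture and walls round the work are solid. World frame = base frame: x ahead of the robot, y to its left, z up, the work surface at z = 0. Lengths are in m, angles in rad, forces in N, time in s.
With the tool pointing down it reaches from about 0.25 to 0.775 m from the base axis. Payload 4 kg.
Tool frame: the origin (TCP) lies at the very end of the fingers, on their centre line; the grasp point (between the pads) lies 19 mm behind it (robot.hold_point_z is the distance from the TCP to the grasp point, in m); z points along the fingers, y is the line along which they close (so a half turn about z gives the same grasp; the last joint's range is limited). The gripper opens to 94 mm and grips with 3 to 60 N. Pads are 16 mm wide; open, the fingers measure 119 mm over their backs; the gripper's body (75 mm by 177 mm) begins 78 mm behind the grasp point.
Start: joints at [1.246, 0.087, 1.371, -0, 1.684, -0.103], TCP at [0.121, 0.537, 0.206] pointing down, gripper open.
Joint ranges: [-3.1, 3.1], [-0.76, 2.03], [0.27, 2.55], [-1.08, 4.22], [0.17, 2.65], [-2.57, 2.57]. Speed limits (rad/s): [2.79, 2.79, 3.14, 3.14, 3.14, 3.14].

## Interface

Orientations are given as [roll, pitch, yaw] about the fixed x, y, z axes, in that order (R = Rz(yaw) Ry(pitch) Rx(roll)).
In Python, from bench import robot gives the robot as it stands.
- The arm moves only by the tool carry_out, never from a script. Its argument "steps" is a list of rows, each a list of 3 entries, a list of its own where there are three numbers: the shift along the tool's x, y, z in m, then the turn about the tool's z in units of 10 degrees (1.0 is 10 degrees), then the closure, from -1 (fully open) to 1 (shut). In form: [[[tx, ty, tz], roll, jaw], ...]. A call has 1 to 10 rows; each row is the pose to reach, as a shift and turn from the pose commanded when the call began, along the tool's axes at that moment; what a row does not reach only later rows make up. A row lasts 1/8 s, in which the tool goes at most 62.5 mm and 10.7 degrees, less where a joint would pass 70% of its speed; a pose out of reach is approached as far as the arm can. A call with a gripper value outside its range is refused whole. The fingers move at their own pace and stop on an object; the grip force is fixed at half the most. Time passes only in rows, so rows that repeat a pose let the fingers close. It gives the time, the measured TCP pose, the force, the opening and the grip force at its end, in the units of the state.
- robot.get_obs(): the state, without advancing time (a new reading comes with each control period).
- robot.snapshot(name): name is "side" or "top"; returns a dict with "image" (400x640x3 uint8, red, green, blue), "z_map" (400x640 float32, m along the optical axis (not along the pixel's ray), 0 where there is no reading), "mtx" (3x3 intrinsics, pixels), "R" (3x3) and "t" (3): a world point X has camera coordinates R X + t. Camera axes: x right, y down, z forward; pixel columns grow to the right and rows downward; lengths in m; the calibration is good to about 2 mm. A picture is of the moment at which its call begins.
- robot.close_job(): hands the job in; it is judged then, once.
The state is a dict: "time": time; "joint_positions": joint angles; "qvel": joint speeds; "joint_torque": joint torques, N m; "tool_pos": TCP position; "ee_rot": TCP orientation; "wrist_force": force on the tool from outside, world axes, zero at the start; "wrist_torque": the same for the moment, N m; "width": finger opening in m; "finger_force": force on a finger pad.
Only numpy, scipy, OpenCV 4.12 (cv2) and the standard library are available. Lean on these libraries where they do the work, as an engineer would, in place of code of your own. Each camera call takes 0.05 s, during which the arm holds its last target. There are 200 camera calls.

## Working session

There is one attempt and no reset: what is moved stays moved. The work goes in short steps, Python scripts to look and compute and a tool call to move; the robot and the scene stay as the last step left them, time stands still between calls to the robot, and variables do not carry over. Pictures are saved under pics/ and viewed, at most 10 in all, crops included, and the job is handed in when it is done.

Besides the shell and the picture viewer there is one more tool, called after "Emit:" by a JSON object that holds its "method" and its "body", one argument or row to a line. carry_out: Moves the arm, as the interface text tells. Its arguments: {"type":"object","properties":{"steps":{"type":"array","items":{"type":"array"}}},"required":["steps"]}

```bash
mkdir -p pics
cat > h.py <<'E'
import numpy as np,cv2
from bench import robot
def snap(n):
    s=robot.snapshot(n); return s
def world(s):
    z=s["z_map"]; v,u=np.mgrid[:z.shape[0],:z.shape[1]]
    K=s["mtx"]; c=np.stack([(u-K[0,2])/K[0,0]*z,(v-K[1,2])/K[1,1]*z,z],-1)
    return (c-s["t"])@s["R"]   # R^T (c-t)
def save(s,f): cv2.imwrite(f,cv2.cvtColor(s["image"],cv2.COLOR_RGB2BGR))
E
python3 - <<'E'
from h import *
for n in("top","side"):
    s=snap(n); save(s,f"pics/{n}0.png"); np.savez(f"{n}0.npz",**s)
    print(n,s["mtx"].round(1).tolist(),"cam",(-s["R"].T@s["t"]).round(3))
o=robot.get_obs(); print(o)
E
```

```text
top [[499.1, 0.0, 311.3], [0.0, 499.1, 207.8], [0.0, 0.0, 1.0]] cam [0.015 0.23  1.829]
side [[478.9, 0.0, 321.8], [0.0, 478.9, 209.7], [0.0, 0.0, 1.0]] cam [-0.027  1.009  1.012]
{'time': 0.1, 'joint_positions': array([ 1.24593673e+00,  8.78458821e-02,  1.37208890e+00,  1.77621626e-05,
        1.68359700e+00, -1.03063702e-01]), 'qvel': array([-6.02619592e-04, -2.68402405e-03, -4.40437359e-03, -6.89339881e-05,
       -3.91317787e-04,  2.55029056e-04]), 'joint_torque': array([ 2.42180118e-03, -3.41249156e+01, -3.03302836e+01,  7.19700172e-02,
        3.04517196e-02, -8.09681478e-05]), 'tool_pos': array([0.1208112 , 0.53606337, 0.20444768]), 'ee_rot': array([-3.13966563e+00, -2.17059490e-04,  2.91979853e+00]), 'wrist_force': array([ 0.30871867, -0.103847  ,  0.24127118]), 'wrist_torque': array([ 0.04172677, -0.05914217,  0.00896666]), 'finger_force': 0.0, 'width': 0.09399416438018005}
```

View pics/top0.png

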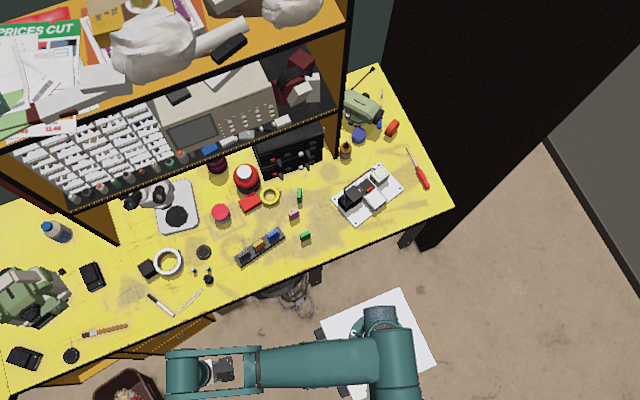

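View pics/side0.png

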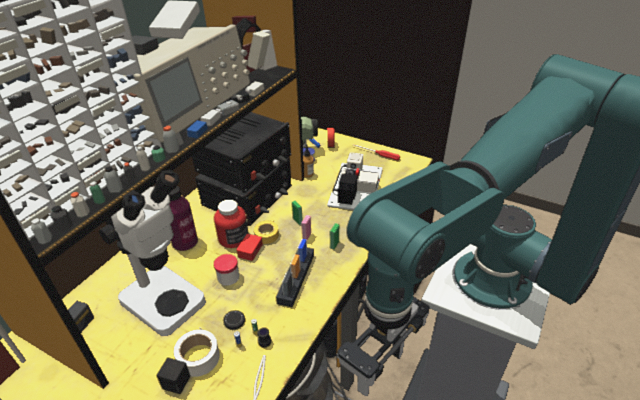

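The top view shows the rack at (260,246), with the amber cell in the middle at about (258,245). The grey cell is at (247,252) and the blue at (271,238). The photometer is at (367,193). Possible mix-ups are the green blocks at (299,195) and (305,237), the pink block at (293,214), and the yellow ring at (270,196). I choose the amber block standing in the rack and will check it in a close crop.

Run:
```python
from h import *
T=np.load("top0.npz"); S=np.load("side0.npz")
def crop(s,u0,v0,w,h,k): return cv2.cvtColor(cv2.resize(s["image"][v0:v0+h,u0:u0+w],None,fx=k,fy=k,interpolation=cv2.INTER_NEAREST),cv2.COLOR_RGB2BGR)
a=crop(T,225,215,80,60,5);b=crop(T,325,155,80,60,5);c=crop(S,270,220,80,60,5)[:300];d=crop(S,320,140,80,60,5)
cv2.imwrite("pics/c1.png",np.vstack([np.hstack([a,b]),np.hstack([c,d])]))
W=world(T); 
for p in[(258,245),(247,252),(271,238),(299,195),(305,237),(293,214),(367,193),(350,198),(378,170),(375,200),(340,208),(300,250),(200,300)]: print(p,W[p[1],p[0]].round(3))
# rack: points with z 22..34mm near, and cell tops
def box(W,c,r,z0,z1): return (abs(W[...,0]-c[0])<r)&(abs(W[...,1]-c[1])<r)&(W[...,2]>z0)&(W[...,2]<z1)
c=W[245,258]
m=box(W,c,.15,.022,.036); print(m.sum(),cv2.minAreaRect(W[m][:,:2].astype(np.float32)))
m=box(W,c,.1,.07,.09); print(m.sum(),cv2.minAreaRect(W[m][:,:2].astype(np.float32)))
```

```text
(258, 245) [0.475 0.256 0.079]
(247, 252) [0.467 0.302 0.078]
(271, 238) [0.489 0.203 0.049]
(299, 195) [0.597 0.046 0.066]
(305, 237) [0.443 0.087 0.051]
(293, 214) [0.537 0.095 0.066]
(367, 193) [ 0.507 -0.193  0.054]
(350, 198) [ 0.507 -0.121  0.082]
(378, 170) [ 0.567 -0.264  0.078]
(375, 200) [ 0.469 -0.207  0.06 ]
(340, 208) [ 0.503 -0.082  0.016]
(300, 250) [0.416 0.12  0.001]
(200, 300) [0.387 0.525 0.005]
410 ((0.5333250761032104, 0.23097097873687744), (0.1830458790063858, 0.24408262968063354), 0.42846357822418213)
159 ((0.48339930176734924, 0.253695547580719), (0.018739227205514908, 0.16565370559692383), 13.087409019470215)
```

View pics/c1.png

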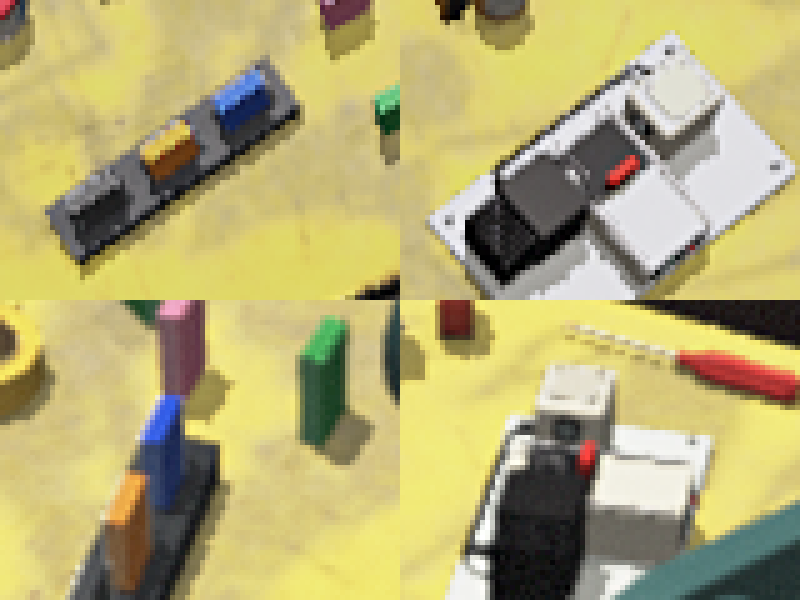

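The crop confirms it: the amber block stands in the middle slot, with grey to its left and blue to its right, and the green and pink blocks are loose. The photometer's red tab is at top (368,189), between the black lamp housing at (349,194) and the cream sensor housing at (379,173). Next I measure the frames.

Run:
```python
from h import *
for n in("top","side"):
    s=np.load(n+"0.npz"); W=world(s); I=s["image"]; hsv=cv2.cvtColor(I,cv2.COLOR_RGB2HSV)
    near=(abs(W[...,0]-.52)<.12)&(abs(W[...,1]+.19)<.15)
    def rep(k,m):
        if m.sum()<8: print(n,k,m.sum());return
        P=W[m]; r=cv2.minAreaRect(P[:,:2].astype(np.float32)); print(n,k,m.sum(),"med z",np.median(P[:,2]).round(4),"mean",P.mean(0).round(4),"rect",np.round(r[0],4),np.round(r[1],4),round(r[2],1))
    br=hsv[...,2]; z=W[...,2]
    rep("lamp",near&(z>.078)&(z<.088)&(br<110)&(W[...,1]>-.19))
    rep("sensor",near&(z>.072)&(z<.084)&(br>120)&(hsv[...,1]<80)&(W[...,1]<-.2))
    red=near&((hsv[...,0]<6)|(hsv[...,0]>174))&(hsv[...,1]>150)&(br>80)&(W[...,1]>-.25)&(W[...,0]>.45)&(W[...,0]<.56)
    rep("tab",red&(z>.045)); rep("tabtop",red&(z>.07))
    print(np.argwhere(red)[:,::-1].mean(0), W[red][:,2].round(3))
    rep("base",near&(z>.003)&(z<.02)&(br>130)&(hsv[...,1]<60))
    rep("panel",near&(z>.05)&(z<.07)&(br>130)&(hsv[...,1]<60)&(W[...,0]<.5))
    c=(abs(W[...,0]-.483)<.06)&(abs(W[...,1]-.254)<.12)
    am=c&(hsv[...,0]>8)&(hsv[...,0]<20)&(hsv[...,1]>140)&(z>.03)
    rep("amber",am&(z>.07)); rep("celltops",c&(z>.072)&(z<.086)); rep("rack",c&(z>.024)&(z<.035)&(hsv[...,1]<90))
```

```text
top lamp 167 med z 0.0824 mean [ 0.5132 -0.133   0.0828] rect [ 0.5142 -0.1293] [0.054 0.084] 9.0
top sensor 153 med z 0.0789 mean [ 0.5521 -0.2651  0.0787] rect [ 0.5521 -0.2651] [0.0494 0.0624] 17.1
top tab 20 med z 0.074 mean [ 0.5145 -0.2033  0.0727] rect [ 0.5157 -0.2032] [0.0101 0.0262] 21.6
top tabtop 15 med z 0.0754 mean [ 0.5145 -0.2034  0.0751] rect [ 0.5144 -0.2034] [0.0075 0.0241] 14.3
[369.1  188.65] [0.073 0.065 0.08  0.076 0.077 0.077 0.078 0.074 0.074 0.061 0.073 0.075
 0.075 0.076 0.071 0.075 0.066 0.066 0.072 0.069]
top base 906 med z 0.0134 mean [ 0.496  -0.2001  0.0128] rect [ 0.5176 -0.2035] [0.1514 0.2527] 15.5
top panel 193 med z 0.0556 mean [ 0.4732 -0.2137  0.0561] rect [ 0.4749 -0.2144] [0.0592 0.0667] 12.4
top amber 7
top celltops 146 med z 0.0786 mean [0.4826 0.2572 0.0788] rect [0.4834 0.2537] [0.0187 0.1657] 13.1
top rack 305 med z 0.0305 mean [0.4781 0.2566 0.0302] rect [0.4834 0.2537] [0.049  0.1982] 12.5
side lamp 164 med z 0.0817 mean [ 0.5146 -0.1351  0.0817] rect [ 0.5131 -0.1281] [0.0513 0.0934] 16.4
side sensor 138 med z 0.0782 mean [ 0.5498 -0.2
[... 198 characters left out ...]
 -0.1984  0.074 ] rect [ 0.5124 -0.1972] [0.0085 0.0316] 13.0
[356.88888889 171.05555556] [0.075 0.074 0.072 0.073 0.075 0.077 0.071 0.073 0.079 0.072 0.073 0.071
 0.08  0.065 0.066 0.071 0.063 0.067]
side base 426 med z 0.0121 mean [ 0.5149 -0.1748  0.0122] rect [ 0.5153 -0.1989] [0.148  0.2562] 15.2
side panel 179 med z 0.0534 mean [ 0.4729 -0.2097  0.0535] rect [ 0.4754 -0.2097] [0.059  0.0709] 16.0
side amber 50 med z 0.0772 mean [0.48   0.2574 0.0765] rect [0.4806 0.2562] [0.0121 0.0418] 12.6
side celltops 219 med z 0.0768 mean [0.4809 0.2628 0.0769] rect [0.4826 0.2585] [0.0174 0.1715] 13.1
side rack 440 med z 0.0295 mean [0.4687 0.2803 0.0295] rect [0.4823 0.2591] [0.0464 0.2006] 12.7
```

```bash
cat >> h.py <<'E'
from scipy.spatial.transform import Rotation as Rn
def plan(x,y,z,ydeg):
    "shift in tool axes and turn (10 deg) to bring TCP to x,y,z with tool y axis along ydeg (mod 180)"
    o=robot.get_obs(); M=Rn.from_euler("xyz",o["ee_rot"]).as_matrix()
    d=M.T@(np.array([x,y,z])-o["tool_pos"]); cur=np.degrees(np.arctan2(M[1,1],M[0,1]))
    t=-((ydeg-cur+90)%180-90)
    print("t",round(o["time"],2),"pos",o["tool_pos"].round(4),"ydeg",cur.round(2),"q",o["joint_positions"].round(2),"F",o["wrist_force"].round(1),"w",round(o["width"],4),"f",round(o["finger_force"],1))
    print("shift",d.round(4),"turn10",round(t/10,3))
E
python3 -c "
from h import *
plan(.513,-.2007,.13,15.4)"
```

```text
t 0.1 pos [0.1208 0.5361 0.2044] ydeg 77.29 q [ 1.25  0.09  1.37  0.    1.68 -0.1 ] F [ 0.3 -0.1  0.2] w 0.094 f 0.0
shift [-0.5447 -0.6323  0.0755] turn10 6.189
```

Emit:
{"method": "carry_out", "body": {
  "steps": [
    [[-0.05,-0.06,0],0.6,0.3],
    [[-0.09,-0.105,0],1.2,0.3],
    [[-0.13,-0.15,0],1.8,0.3],
    [[-0.17,-0.2,0],2.4,0.3],
    [[-0.21,-0.245,0],3,0.3],
    [[-0.25,-0.29,0],3.6,0.3],
    [[-0.29,-0.335,0],4.2,0.3],
    [[-0.33,-0.38,0],4.8,0.3],
    [[-0.37,-0.43,0],5.4,0.3],
    [[-0.41,-0.475,0],6.19,0.3]
  ]
}}

```text
time: 1.35
tool_pos: [0.4155, -0.0168, 0.2053]
ee_rot: [3.141, -0.0, 1.834]
wrist_force: [0.4, 1.3, 0.3]
width: 0.0327
finger_force: 0.0
```

```bash
python3 -c "
from h import *
plan(.513,-.2007,.13,15.4)"
```

```text
t 1.35 pos [ 0.4155 -0.0168  0.2053] ydeg 15.1 q [-0.18 -0.22  1.66  0.    1.7  -0.44] F [0.4 1.3 0.3] w 0.0327 f 0.0
shift [-0.203   0.0461  0.0752] turn10 -0.03
```

Emit:
{"method": "carry_out", "body": {
  "steps": [
    [[-0.05,0.012,0],0,0.3],
    [[-0.1,0.023,0],0,0.3],
    [[-0.15,0.035,0.02],0,0.3],
    [[-0.203,0.046,0.045],0,0.3],
    [[-0.203,0.046,0.075],-0.03,0.3],
    [[-0.203,0.046,0.075],-0.03,0.3]
  ]
}}

```text
time: 2.1
tool_pos: [0.5113, -0.1977, 0.1266]
ee_rot: [-3.136, -0.006, 1.844]
wrist_force: [-0.7, -0.2, -0.4]
width: 0.0333
finger_force: 0.0
```

Run:
```python
from h import *
plan(.513,-.2007,.058,15.4)
ims=[]
for n,(u,v) in(("top",(315,150)),("side",(310,120))):
    s=snap(n); ims.append(cv2.resize(s["image"][v:v+75,u:u+100],None,fx=4,fy=4,interpolation=cv2.INTER_NEAREST))
cv2.imwrite("pics/hov.png",cv2.cvtColor(np.hstack(ims),cv2.COLOR_RGB2BGR))
```

```text
t 2.1 pos [ 0.5113 -0.1977  0.1266] ydeg 15.64 q [-0.47  0.12  1.49  0.    1.54 -0.75] F [-0.7 -0.2 -0.4] w 0.0333 f 0.0
shift [-0.0038  0.0013  0.0685] turn10 0.024
```

View pics/hov.png

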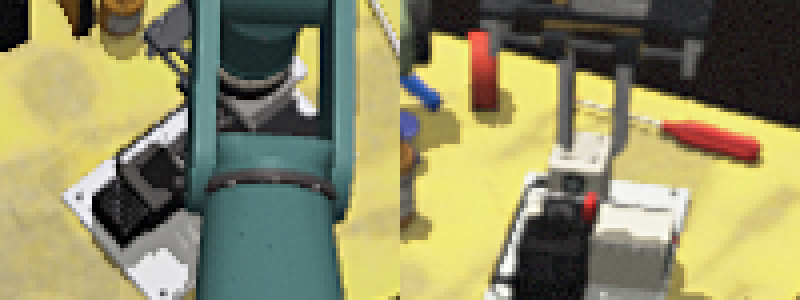

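In the side view (right half), the two fingers at crop x≈565 and 622 hang above the tab at (590,207) and straddle it. The arm hides the scene in the top view. I'll descend and grip the tab.

Emit:
{"method": "carry_out", "body": {
  "steps": [
    [[-0.003,0.001,0.03],0,0.3],
    [[-0.003,0.001,0.055],0,0.3],
    [[-0.003,0.001,0.064],0,0.3],
    [[-0.003,0.001,0.064],0,0.3],
    [[-0.003,0.001,0.064],0,0.7],
    [[-0.003,0.001,0.064],0,1],
    [[-0.003,0.001,0.064],0,1],
    [[-0.003,0.001,0.064],0,1]
  ]
}}

```text
time: 3.2
tool_pos: [0.5154, -0.2012, 0.0673]
ee_rot: [3.141, 0.001, 1.845]
wrist_force: [-1.5, -0.6, 2.6]
width: 0.0078
finger_force: 30.0
```

Emit:
{"method": "carry_out", "body": {
  "steps": [
    [[0,-0.005,0],0,1],
    [[0,-0.012,0],0,1],
    [[0,-0.02,0],0,1],
    [[0,-0.028,0],0,1],
    [[0,-0.036,0],0,1],
    [[0,-0.043,0],0,1],
    [[0,-0.048,0],0,1],
    [[0,-0.05,0],0,1],
    [[0,-0.05,0],0,1]
  ]
}}

```text
time: 4.32
tool_pos: [0.4667, -0.2148, 0.0672]
ee_rot: [3.141, 0.001, 1.844]
wrist_force: [0.4, 0.2, 6.1]
width: 0.0074
finger_force: 30.0
```

Emit:
{"method": "carry_out", "body": {
  "steps": [
    [[0,-0.003,0],0,1],
    [[0,-0.005,0],0,1],
    [[0,-0.007,0],0,1],
    [[0,-0.0085,0],0,1],
    [[0,-0.0085,0],0,1]
  ]
}}

```text
time: 4.95
tool_pos: [0.4595, -0.2168, 0.0672]
ee_rot: [3.139, 0.001, 1.844]
wrist_force: [2.9, 1.2, 4.3]
width: 0.0074
finger_force: 30.0
```

Emit:
{"method": "carry_out", "body": {
  "steps": [
    [[0,-0.001,0],0,1],
    [[0,-0.002,0],0,1],
    [[0,-0.002,0],0,1],
    [[0,-0.002,0],0,1]
  ]
}}

```text
time: 5.45
tool_pos: [0.4595, -0.2168, 0.0672]
ee_rot: [3.136, 0.001, 1.845]
wrist_force: [8.0, 1.3, 3.2]
width: 0.0078
finger_force: 30.0
```

The cover is at its stop: 58 mm of travel, and the force rises with no further motion. I'll release it and retreat toward the rack.

Emit:
{"method": "carry_out", "body": {
  "steps": [
    [[0,0.002,0],0,1],
    [[0,0.002,0],0,0.6],
    [[0,0.002,0],0,0.4],
    [[0,0.002,0],0,0.4],
    [[0,0.002,-0.03],0,0.4],
    [[0,0.002,-0.08],0,0.0],
    [[0.03,0.002,-0.11],0,-0.3]
  ]
}}

```text
time: 6.32
tool_pos: [0.4511, -0.189, 0.1784]
ee_rot: [3.141, 0.002, 1.842]
wrist_force: [0.4, 0.1, -0.7]
width: 0.0449
finger_force: 0.0
```

```bash
python3 -c "
from h import *
plan(.4827,.2565,.16,12.9)"
```

```text
t 6.33 pos [ 0.4511 -0.189   0.1784] ydeg 15.55 q [-0.51 -0.04  1.56 -0.    1.63 -0.78] F [ 0.4  0.1 -0.7] w 0.0449 f 0.0
shift [0.4208 0.1498 0.0178] turn10 0.265
```

Emit:
{"method": "carry_out", "body": {
  "steps": [
    [[0.05,0.018,0],0,0],
    [[0.1,0.036,0],0,0],
    [[0.15,0.053,0],0,0],
    [[0.2,0.071,0],0,0],
    [[0.25,0.089,0],0.1,0],
    [[0.3,0.107,0],0.15,0],
    [[0.35,0.125,0],0.2,0],
    [[0.39,0.139,0],0.265,0],
    [[0.421,0.15,0.01],0.265,0],
    [[0.421,0.15,0.03],0.265,0]
  ]
}}

```text
time: 7.58
tool_pos: [0.4814, 0.2602, 0.1463]
ee_rot: [3.141, -0.0, 1.802]
wrist_force: [-0.2, -0.6, -0.7]
width: 0.047
finger_force: 0.0
```

Run:
```python
from h import *
plan(.4825,.2565,.10,12.9)
ims=[]
for n,(u,v) in(("top",(315,150)),("side",(245,180))):
    s=snap(n); np.savez(n+"1.npz",**s); ims.append(cv2.resize(s["image"][v:v+100,u:u+100],None,fx=4,fy=4,interpolation=cv2.INTER_NEAREST))
cv2.imwrite("pics/hov2.png",cv2.cvtColor(np.hstack(ims),cv2.COLOR_RGB2BGR))
```

```text
t 7.58 pos [0.4814 0.2602 0.1463] ydeg 13.23 q [0.39 0.1  1.48 0.   1.57 0.16] F [-0.2 -0.6 -0.7] w 0.047 f 0.0
shift [-0.0039  0.0002  0.0463] turn10 0.033
```

View pics/hov2.png

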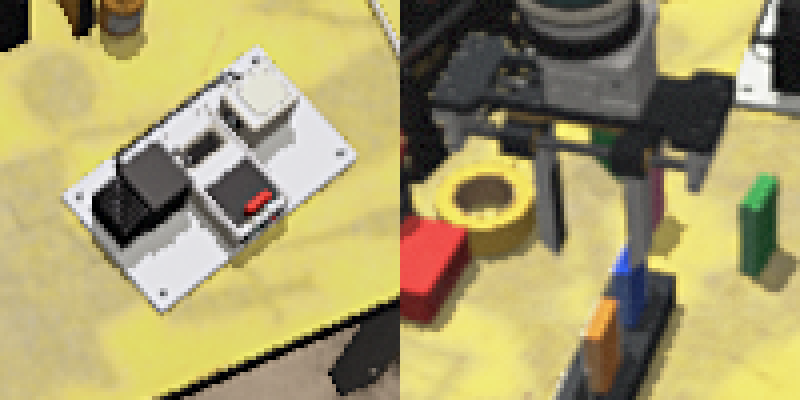

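The top view shows the well mouth uncovered at about (366,186), with the red tab moved to the front. In the side view the fingers straddle the amber cell, which is at crop (600,345), and are clear of blue and grey. Descending.

Emit:
{"method": "carry_out", "body": {
  "steps": [
    [[-0.004,0,0.03],0.033,0],
    [[-0.004,0,0.06],0.033,0],
    [[-0.004,0,0.085],0.033,0],
    [[-0.004,0,0.1],0.033,0],
    [[-0.004,0,0.106],0.033,0],
    [[-0.004,0,0.106],0.033,0]
  ]
}}

```text
time: 8.43
tool_pos: [0.4826, 0.2541, 0.0409]
ee_rot: [3.141, -0.0, 1.792]
wrist_force: [-0.5, 0.9, -0.6]
width: 0.0469
finger_force: 0.0
```

Run:
```python
from h import *
plan(.4825,.2565,.04,12.9)
s=np.load("top1.npz"); I=s["image"]; K=s["mtx"]; g=cv2.cvtColor(I,cv2.COLOR_RGB2GRAY)
def onz(u,v,z):
    d=s["R"].T@np.linalg.solve(K,[u,v,1.]); c=-s["R"].T@s["t"]; return c+d*(z-c[2])/d[2]
print(g[178:196,355:380])
W=world(s)
print((W[178:196:2,355:380:2,2]*1000).round(0).astype(int))
```

```text
t 8.43 pos [0.4826 0.2541 0.0409] ydeg 12.7 q [0.38 0.17 1.62 0.   1.36 0.16] F [-0.5  0.9 -0.6] w 0.0469 f 0.0
shift [0.0023 0.0004 0.0009] turn10 -0.02
[[199 167  80 103 181 224 238 232 221 188 228 221 166 205 165  61  30  39
   81 156 222 238 229 209 202]
 [143  80 126 220 229 233 229 228 227 220 229 228 212 198 196 110  37  80
   83  70 163 225 237 231 221]
 [ 47 127 226 237 230 228 227 227 227 229 230 231 214 184 199 210  88  77
   98   5  69 171 227 238 237]
 [142 225 237 229 227 227 227 227 228 230 231 219 198 184 194 194 208  61
   62   0  42 100 177 230 216]
 [225 237 231 227 227 227 227 228 232 234 217 169 135 139 184 199 176 196
   59  48  75  79 101 156 139]
 [227 195 227 227 227 227 228 232 224 184 171  96  51  73 135 193 199 175
  210  56  77  83  81  80  79]
 [229 188 228 228 228 230 231 225 200 138 104  52  28  49  74 131 191 201
  190 186 103  76  82  85  82]
 [203 231 234 233 234 234 224 184 130  98  50  40  34  39  47  90 169 224
  211 188 205 103  76  79  88]
 [129 210 240 212 203 221 171 110  50  32  38  41  36  29  58 154 217 232
  230 212 201 202  63  80 130]
 
[... 623 characters left out ...]
  90]
 [ 85  86  86  83  79  76 123 212 242 234 229 228 228 233 235 191  81  66
   65  70  74  71  70  68  56]
 [ 86  86  85  83  84  80  79 132 205 235 229 231 236 236 194 104  59  68
   72  73  74  73  74  71  66]
 [ 86  87  86  85  85  86  78  73 174 236 235 234 208 174 105  60  69  74
   74  74  72  74  72  73  71]]
[[-2 21  9 57 59 65 52 59 60 80 86 76 85]
 [20 14 42 54 54 62 55 46 55 68 73 84 84]
 [21 58 60 58 58 56 43 50 51 30 54 73 77]
 [58 54 51 56 60 40 43 36 56 56 36 57 54]
 [81 53 87 43 37 34 32 35 51 58 48 36 17]
 [82 79 73 91 44 39 42 53 55 51 58 52  8]
 [82 83 82 77 42 51 47 49 54 48 54 58 53]
 [86 82 91 82 48 49 63 45 65 60 44 54 55]
 [89 91 84 83 57 46 52 54 61 60 62 54 62]]
```

Emit:
{"method": "carry_out", "body": {
  "steps": [
    [[0.002,0,0.001],0,0.4],
    [[0.002,0,0.001],0,0.8],
    [[0.002,0,0.001],0,1],
    [[0.002,0,0.001],0,1],
    [[0.002,0,0.001],0,1],
    [[0.002,0,0.001],0,1]
  ]
}}

```text
time: 9.18
tool_pos: [0.4821, 0.2563, 0.0399]
ee_rot: [3.141, -0.0, 1.793]
wrist_force: [-0.2, -0.1, 3.2]
width: 0.0158
finger_force: 30.0
```

Run:
```python
from h import *
o=robot.get_obs(); print(o["tool_pos"].round(4),np.degrees(o["ee_rot"][2])-90,o["wrist_force"].round(2))
a=np.radians(15.5); ex=np.array([np.cos(a),np.sin(a)]); ey=np.array([-ex[1],ex[0]])
O=np.array([.5334,-.1966]); vis=[]
for n in("top","side"):
    s=np.load(n+"1.npz"); W=world(s); I=s["image"]; hsv=cv2.cvtColor(I,cv2.COLOR_RGB2HSV)
    br=hsv[...,2]; z=W[...,2]
    L=np.stack([(W[...,:2]-O)@ex,(W[...,:2]-O)@ey],-1)
    def ext(k,m):
        P=L[m]*1000
        if len(P): print(n,k,len(P),"x 3/50/97%",np.percentile(P[:,0],[3,50,97]).round(1),"y",np.percentile(P[:,1],[3,50,97]).round(1),"z",np.median(z[m]).round(4),"px",np.argwhere(m)[:,::-1].mean(0).round(1))
    near=(abs(L[...,0])<.13)&(abs(L[...,1])<.14)
    ext("base",near&(z>.003)&(z<.02)&(br>130)&(hsv[...,1]<60))
    ext("lamp",near&(z>.077)&(z<.088)&(br<110)&(L[...,1]>.02))
    ext("sensor",near&(z>.072)&(z<.084)&(br>120)&(hsv[...,1]<80)&(L[...,1]<-.02))
    red=near&((hsv[...,0]<6)|(hsv[...,0]>174))&(hsv[...,1]>150)&(br>80)&(z>.045)
    ext("tab",red); ext("tabtop",red&(z>.07))
    # top-plane cast: rays onto z=.052
    v,u=np.mgrid[:400,:640]; d=np.stack([u,v,np.ones_like(u)],-1)@np.linalg.inv(s["mtx"]).T@s["R"]; c=-s["R"].T@s["t"]
    P=c+d*((.052-c[2])/d[...,2])[...,None]; Q=np.stack([(P[...,:2]-O)@ex,(P[...,:2]-O)@ey],-1)*1000
    dark=(br<130)&(abs(Q[...,0])<22)&(Q[...,1]<14)&(Q[...,1]>-32)&(z<.06)
    k,lab,st,ce=cv2.connectedComponentsWithStats(dark.astype(np.uint8)); i=1+st[1:,4].argmax(); m=lab==i
    print(n,"well",st[i],"x",np.percentile(Q[m][:,0],[3,50,97]).round(1),"y",np.percentile(Q[m][:,1],[3,97]).round(1))
print("TCP at stop, local mm", (np.array([.4595,-.2168])-O)@ex*1e3,(np.array([.4595,-.2168])-O)@ey*1e3)
```

```text
[0.4821 0.2563 0.0399] 12.711233725399978 [-0.17 -0.07  3.2 ]
top base 894 x 3/50/97% [-91.  -49.3  53.8] y [-121.6   40.2  120. ] z 0.0133 px [368.7 198.5]
top lamp 164 x 3/50/97% [-26.5  -2.7  24.7] y [ 37.7  65.7 112.4] z 0.0821 px [351.7 195.4]
top sensor 141 x 3/50/97% [-23.8   0.4  24. ] y [-98. -72. -43.] z 0.0792 px [379.8 173.3]
top tab 21 x 3/50/97% [-80.4 -76.5 -69.3] y [-14.1  -1.5  10. ] z 0.072 px [379.  199.9]
top tabtop 13 x 3/50/97% [-80.6 -77.5 -72.6] y [-13.9  -1.5   9.8] z 0.0745 px [379.2 199.6]
top well [361 183  10   8  40] x [-7.7  0.2  8.8] y [-19.7  11.6]
side base 662 x 3/50/97% [-90.9 -47.2  51.3] y [-117.4   78.3  125.5] z 0.0122 px [357.5 194.1]
side lamp 177 x 3/50/97% [-24.7  -1.7  22.6] y [ 36.8  68.3 115.7] z 0.0816 px [347.6 179.4]
side sensor 86 x 3/50/97% [-22.7  -1.8  21.7] y [-70.2 -51.1 -39.3] z 0.0785 px [354.1 159.7]
side tab 19 x 3/50/97% [-80.1 -77.2 -72.8] y [-21.1  11.1  21.2] z 0.071 px [373.2 174.2]
side tabtop 11 x 3/50/97% [-80.2 -76.6 -72.6] y [-5.5  8.1 21.8] z 0.0722 px [373.1 173.5]
side well [348 172   3   2   5] x [ 4.6  8.6 11.9] y [-11.8  -5.5]
TCP at stop, local mm -76.61050568889799 0.28358083736899176
```

Gripped: width 15.8 mm, which matches the 16 mm cell. The origin estimates agree to about 1 mm. Lifting straight up.

Emit:
{"method": "carry_out", "body": {
  "steps": [
    [[0,0,-0.008],0,1],
    [[0,0,-0.02],0,1],
    [[0,0,-0.035],0,1],
    [[0,0,-0.06],0,1],
    [[0,0,-0.09],0,1],
    [[0,0,-0.12],0,1],
    [[0,0,-0.125],0,1]
  ]
}}

```text
time: 10.05
tool_pos: [0.4829, 0.2567, 0.1682]
ee_rot: [3.136, -0.001, 1.793]
wrist_force: [0.6, -0.8, -1.4]
width: 0.0157
finger_force: 30.0
```

```bash
python3 -c "
from h import *
plan(.5334,-.1966,.15,15.5)"
```

```text
t 10.05 pos [0.4829 0.2567 0.1682] ydeg 12.72 q [0.38 0.09 1.45 0.   1.6  0.16] F [ 0.6 -0.8 -1.4] w 0.0157 f 30.0
shift [-0.4533 -0.0506  0.0174] turn10 -0.278
```

Emit:
{"method": "carry_out", "body": {
  "steps": [
    [[-0.03,-0.003,0],0,1],
    [[-0.08,-0.009,0],0,1],
    [[-0.13,-0.015,0],0,1],
    [[-0.18,-0.02,0],0,1],
    [[-0.23,-0.026,0],0,1],
    [[-0.28,-0.031,0],0,1],
    [[-0.33,-0.037,0],-0.1,1],
    [[-0.38,-0.042,0],-0.2,1],
    [[-0.425,-0.047,0],-0.278,1],
    [[-0.453,-0.0506,0],-0.278,1]
  ]
}}

```text
time: 11.3
tool_pos: [0.5312, -0.1987, 0.163]
ee_rot: [-3.139, -0.002, 1.839]
wrist_force: [0.3, 0.2, -1.0]
width: 0.0161
finger_force: 30.0
```

Emit:
{"method": "carry_out", "body": {
  "steps": [
    [[0,0,0.005],0,1],
    [[0,0,0.012],0,1],
    [[0,0,0.02],0,1],
    [[0,0,0.025],0,1],
    [[0,0,0.025],0,1],
    [[0,0,0.025],0,1]
  ]
}}

```text
time: 12.05
tool_pos: [0.5323, -0.1967, 0.1398]
ee_rot: [3.141, 0.0, 1.842]
wrist_force: [0.2, -0.0, -0.6]
width: 0.0158
finger_force: 30.0
```

Run:
```python
from h import *
plan(.5334,-.1966,.11,15.5)
a=np.radians(15.5); ex=np.array([np.cos(a),np.sin(a)]); ey=np.array([-ex[1],ex[0]])
O=np.array([.5334,-.1966])
s=snap("side"); np.savez("side2.npz",**s); I=s["image"]; hsv=cv2.cvtColor(I,cv2.COLOR_RGB2HSV); W=world(s); z=W[...,2]
L=np.stack([(W[...,:2]-O)@ex,(W[...,:2]-O)@ey],-1)*1000
am=(abs(L[...,0])<40)&(abs(L[...,1])<60)&(hsv[...,0]>6)&(hsv[...,0]<22)&(hsv[...,1]>120)&(z>.09)
for k,m in(("amber",am),("ambertop",am&(z>np.percentile(z[am],97)-.006))):
    P=L[m]; print(k,len(P),"x",np.percentile(P[:,0],[3,50,97]).round(1),"y",np.percentile(P[:,1],[3,50,97]).round(1),"z",np.percentile(z[m],[3,97]).round(3))
v,u=np.argwhere(am).mean(0).astype(int)
c=I[110:210,300:420]
cv2.imwrite("pics/hov3.png",cv2.cvtColor(cv2.resize(c,None,fx=5,fy=5,interpolation=cv2.INTER_NEAREST),cv2.COLOR_RGB2BGR))
```

```text
t 12.05 pos [ 0.5323 -0.1967  0.1398] ydeg 15.52 q [-0.45  0.15  1.43  0.    1.56 -0.72] F [ 0.2 -0.  -0.6] w 0.0158 f 30.0
shift [-0.0002  0.0011  0.0298] turn10 0.002
amber 102 x [-17.7  -3.   36.4] y [-14.4  18.   24.6] z [0.115 0.269]
ambertop 24 x [-36.8  12.7  39.6] y [-15.7  18.3  24.8] z [0.263 0.27 ]
```

View pics/hov3.png

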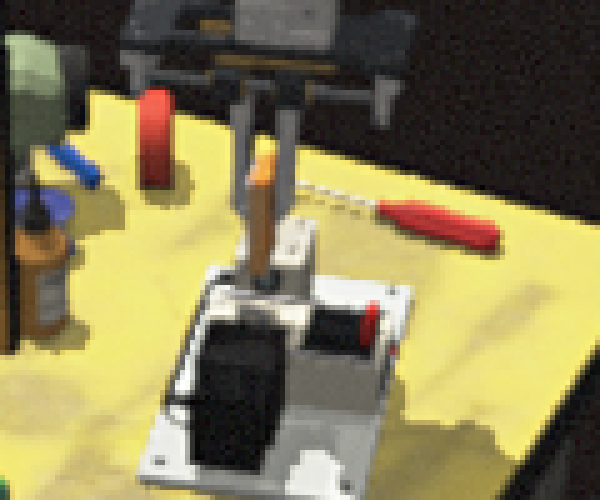

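The side view shows the amber cell between the fingers at crop (262,215), upright over the well mouth. The lamp end face is toward the camera, the cover is open at (340,330), and the tab is at the front. I'll compute the cell's offset from the end face in that same picture.

Run:
```python
from h import *
a=np.radians(15.5); ex=np.array([np.cos(a),np.sin(a)]); ey=np.array([-ex[1],ex[0]])
O=np.array([.5334,-.1966])
s=np.load("side2.npz"); hsv=cv2.cvtColor(s["image"],cv2.COLOR_RGB2HSV); W=world(s); z=W[...,2]
L=np.stack([(W[...,:2]-O)@ex,(W[...,:2]-O)@ey],-1)*1000
m=(abs(L[...,0])<25)&(abs(L[...,1])<40)&(hsv[...,0]>6)&(hsv[...,0]<22)&(hsv[...,1]>120)&(z>.09)&(z<.185)
m=cv2.morphologyEx(m.astype(np.uint8),cv2.MORPH_OPEN,np.ones((2,2)))>0
for lo in np.arange(.10,.185,.012):
    q=m&(z>=lo)&(z<lo+.012)
    if q.any(): print(round(lo,3),q.sum(),"x",L[q][:,0].min().round(1),np.median(L[q][:,0]).round(1),L[q][:,0].max().round(1),"y",np.percentile(L[q][:,1],[10,50,90]).round(1))
```

```text
0.1 5 x -8.8 -5.6 -2.0 y [ 1.4 16.8 17.5]
0.112 9 x -9.6 -8.3 -6.2 y [-1.3 17.2 24.2]
0.124 8 x -8.8 -6.6 -4.8 y [ 0.3 17.1 19.1]
0.136 8 x -10.4 -8.2 -4.7 y [10.9 17.5 24. ]
0.148 10 x -9.8 -8.3 -4.0 y [ 6.3 18.3 22.5]
0.16 9 x -11.9 -7.9 -4.2 y [ 7.6 18.5 20.3]
0.172 21 x -12.6 -6.2 0.5 y [-5.9  8.8 19.9]
0.184 1 x -12.2 -12.2 -12.2 y [12.5 12.5 12.5]
```

Run:
```python
from h import *
a=np.radians(15.5); ex=np.r_[np.cos(a),np.sin(a),0]; ey=np.r_[-np.sin(a),np.cos(a),0]
s=np.load("side2.npz"); T=np.r_[.5323,-.1967,0]; O=np.r_[.5334,-.1966,0]
def pr(X): c=s["R"]@X+s["t"]; p=s["mtx"]@c; return (p[:2]/p[2]).round(1)
def at(x,y,z,B=T): return pr(B+ex*x+ey*y+np.r_[0,0,z])
print("predicted end face, foot:",at(8,.02e0*0+.02,.106) if 0 else [at(sx,.020,zz).tolist() for zz in(.106,.12,.15,.178) for sx in(.008,-.008)])
print("top back end",[at(sx,-.020,.178).tolist() for sx in(.008,-.008)])
print("lamp top near corners (x±25,y35,z82)",[at(sx,.035,.082,O).tolist() for sx in(.025,-.025)],"tab top",[at(-.0766,sy,.074,O).tolist() for sy in(-.013,.013)],"shutter top",[at(0,.029,.088,O).tolist()])
for r in(139,144,150,156,160,165): print(r,[tuple(int(t) for t in p) for p in s["image"][r,345:361]])
```

```text
predicted end face, foot: [[348.1, 164.3], [352.9, 164.9], [348.2, 160.8], [353.0, 161.3], [348.4, 153.1], [353.2, 153.7], [348.6, 145.8], [353.5, 146.3]]
top back end [[350.9, 139.3], [355.7, 139.8]]
lamp top near corners (x±25,y35,z82) [[341.8, 172.1], [356.6, 173.9]] tab top [[374.1, 169.6], [373.0, 174.0]] shutter top [[349.5, 170.5]]
139 [(250, 242, 124), (197, 180, 110), (103, 102, 98), (98, 96, 100), (62, 62, 69), (96, 88, 50), (239, 221, 107), (251, 245, 126), (250, 245, 124), (238, 225, 106), (163, 152, 102), (102, 99, 98), (99, 100, 101), (98, 96, 95), (146, 133, 83), (138, 127, 65)]
144 [(246, 236, 132), (184, 169, 112), (104, 104, 102), (90, 91, 95), (110, 102, 98), (226, 180, 131), (243, 184, 104), (244, 176, 76), (248, 186, 75), (183, 127, 58), (99, 93, 89), (102, 103, 104), (97, 96, 101), (104, 98, 87), (236, 216, 109), (247, 238, 127)]
150 [(209, 189, 112), (137, 129, 97), (95, 92, 96), (101, 100, 101), (110, 101, 91), (115, 93, 69), (117, 89, 60), (117, 89, 59), (102, 70, 38), (77, 57, 42), (89, 87, 87), (101, 103, 102), (106, 107, 108), (120, 115, 97), (177, 163, 98), (206, 186, 107)]
156 [(226, 215, 120), (232, 219, 117), (238, 225, 120), (229, 216, 149), (160, 148, 118), (114, 91, 66), (116, 87, 59), (119, 87, 56), (108, 69, 35), (107, 81, 59), (189, 182, 163), (232, 228, 207), (232, 227, 210), (231, 226, 210), (230, 226, 210), (227, 222, 204)]
160 [(242, 233, 124), (240, 228, 128), (242, 235, 208), (241, 239, 228), (176, 167, 152), (114, 89, 66), (112, 82, 49), (112, 81, 45), (103, 70, 44), (145, 137, 124), (235, 232, 211), (236, 232, 219), (216, 213, 194), (183, 178, 161), (229, 225, 207), (237, 232, 216)]
165 [(43, 42, 44), (72, 69, 67), (97, 94, 84), (103, 99, 91), (107, 102, 93), (80, 73, 65), (69, 63, 59), (82, 80, 74), (77, 79, 76), (51, 55, 53), (33, 34, 34), (79, 77, 71), (101, 98, 90), (106, 105, 95), (104, 100, 91), (96, 93, 85)]
```

Run:
```python
from h import *
a=np.radians(15.5); ex=np.r_[np.cos(a),np.sin(a),0]; ey=np.r_[-np.sin(a),np.cos(a),0]; O=np.r_[.5334,-.1966,0]
D=[np.load("side2.npz")]+[snap("side") for _ in range(4)]
Y=np.array([((world(s)-O)@ey*1000)[149:162,350:353] for s in D]); X=np.array([((world(s)-O)@ex*1000)[149:162,350:353] for s in D])
print("end face y med per col",np.median(Y,(0,1)).round(2),"x",np.median(X,(0,1)).round(1),"per frame",np.median(Y,(1,2)).round(1))
W=[world(s) for s in D]; L=[np.stack([(w-O)@ex,(w-O)@ey,w[...,2]],-1)*1000 for w in W]
for l,s in zip(L,D):
    b=s["image"].max(-1); z=l[...,2]
    lam=(z>77)&(z<88)&(b<110)&(l[...,1]>20)&(l[...,1]<140)&(abs(l[...,0])<20); sen=(z>72)&(z<84)&(b>120)&(l[...,1]<-20)&(l[...,1]>-110)&(abs(l[...,0])<20)
    print("lamp y",np.percentile(l[lam][:,1],[3,97]).round(1),"sensor y",np.percentile(l[sen][:,1],[3,97]).round(1) if sen.any() else None)
```

```text
end face y med per col [20.09 20.32 19.04] x [ 1.5 -1.9 -5. ] per frame [19.7 19.8 19.5 20.7 19.6]
lamp y [ 34.5 115.2] sensor y [-95.7 -39.3]
lamp y [ 35.4 112.4] sensor y [-94.3 -39. ]
lamp y [ 33.5 112. ] sensor y [-94.7 -38. ]
lamp y [ 34.7 108.5] sensor y [-96.3 -38.5]
lamp y [ 30.9 116.7] sensor y [-95.  -39.3]
```

The end face reads y≈+19.9 mm in a view biased by +1 to +2 mm, so I shift the cell about +1 mm in y and +1 mm in x. Lowering to just above the mouth.

Emit:
{"method": "carry_out", "body": {
  "steps": [
    [[0.001,0.001,0.005],0,1],
    [[0.001,0.001,0.015],0,1],
    [[0.001,0.001,0.025],0,1],
    [[0.001,0.001,0.035],0,1],
    [[0.001,0.001,0.042],0,1],
    [[0.001,0.001,0.047],0,1],
    [[0.001,0.001,0.047],0,1],
    [[0.001,0.001,0.047],0,1]
  ]
}}

```text
time: 13.3
tool_pos: [0.5331, -0.1958, 0.0929]
ee_rot: [3.141, 0.0, 1.841]
wrist_force: [-0.1, -0.0, -0.7]
width: 0.0157
finger_force: 30.0
```

Emit:
{"method": "carry_out", "body": {
  "steps": [
    [[0,0,0.003],0,1],
    [[0,0,0.006],0,1],
    [[0,0,0.009],0,1],
    [[0,0,0.012],0,1],
    [[0,0,0.012],0,1]
  ]
}}

```text
time: 13.92
tool_pos: [0.5326, -0.1955, 0.08]
ee_rot: [-3.141, -0.001, 1.841]
wrist_force: [0.2, -0.3, -1.3]
width: 0.016
finger_force: 30.0
```

```bash
python3 -c "
from h import *
plan(.5334,-.1966,.06,15.5)"
```

```text
t 13.93 pos [ 0.5326 -0.1955  0.08  ] ydeg 15.49 q [-0.45  0.18  1.51  0.    1.44 -0.72] F [ 0.2 -0.3 -1.3] w 0.016 f 30.0
shift [-0.0013  0.0005  0.02  ] turn10 -0.001
```

The foot is about 6 mm below the mouth with no contact force, so it has entered cleanly. Continuing down to the seat.

Emit:
{"method": "carry_out", "body": {
  "steps": [
    [[0,0,0.003],0,1],
    [[0,0,0.006],0,1],
    [[0,0,0.009],0,1],
    [[0,0,0.01],0,1],
    [[0,0,0.01],0,1],
    [[0,0,0.01],0,1]
  ]
}}

```text
time: 14.68
tool_pos: [0.5329, -0.1957, 0.0706]
ee_rot: [3.141, 0.0, 1.841]
wrist_force: [0.2, 0.1, -0.1]
width: 0.0158
finger_force: 30.0
```

Emit:
{"method": "carry_out", "body": {
  "steps": [
    [[0,0,0.001],0,1],
    [[0,0,0.002],0,1],
    [[0,0,0.003],0,1],
    [[0,0,0.004],0,1],
    [[0,0,0.004],0,1],
    [[0,0,0.004],0,1]
  ]
}}

```text
time: 15.42
tool_pos: [0.5328, -0.1957, 0.0667]
ee_rot: [3.141, 0.0, 1.841]
wrist_force: [-0.9, 0.9, 1.3]
width: 0.016
finger_force: 30.0
```

Emit:
{"method": "carry_out", "body": {
  "steps": [
    [[0,0,0.001],0,1],
    [[0,0,0.002],0,1],
    [[0,0,0.003],0,1],
    [[0,0,0.004],0,1],
    [[0,0,0.005],0,1],
    [[0,0,0.0065],0,1],
    [[0,0,0.0065],0,1],
    [[0,0,0.0065],0,1],
    [[0,0,0.0065],0,1],
    [[0,0,0.0065],0,1]
  ]
}}

```text
time: 16.68
tool_pos: [0.5329, -0.1957, 0.06]
ee_rot: [3.141, -0.0, 1.841]
wrist_force: [-1.7, 0.7, 4.7]
width: 0.016
finger_force: 30.0
```

Run:
```python
from h import *
F=[];Z=[]
for i in range(12):
    s=snap("side"); o=robot.get_obs(); F.append(o["wrist_force"]); Z.append(o["tool_pos"])
print(np.mean(F,0).round(2),np.std(F,0).round(2),np.mean(Z,0).round(4),o["time"],o["width"],o["finger_force"])
W=world(s); a=np.radians(15.5); O=np.r_[.5334,-.1966,0]; ey=np.r_[-np.sin(a),np.cos(a),0]; ex=np.r_[np.cos(a),np.sin(a),0]
cv2.imwrite("pics/fin.png",cv2.cvtColor(cv2.resize(s["image"][120:220,300:420],None,fx=5,fy=5,interpolation=cv2.INTER_NEAREST),cv2.COLOR_RGB2BGR))
```

```text
[-1.39  0.44  3.52] [0.52 0.26 0.53] [ 0.5329 -0.1957  0.06  ] 17.275 0.01573822374350386 30.00070631504059
```

View pics/fin.png

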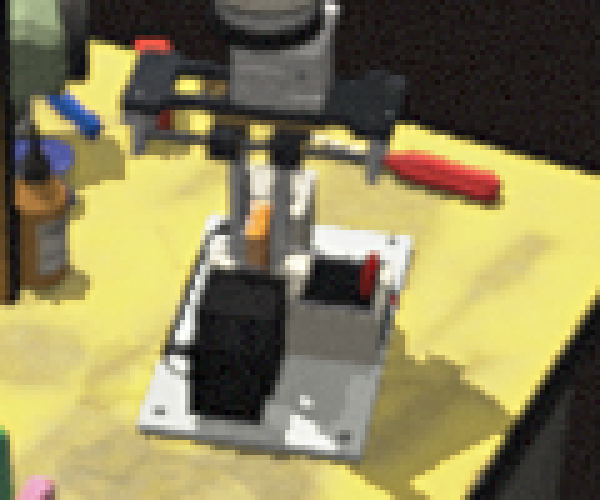

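The final picture shows the amber cell seated between the fingers at crop (258,235). The cover is still open, with its tab at (372,272), and the fingers are clear of the housings. TCP z = 60 mm puts the foot at 26 mm, 8 mm below the seat's top position. The net force of about 4.3 N matches the spring. Handing in while still holding.

```bash
python3 -c "
from bench import robot
print(robot.close_job())"
```

```text
the job is handed in; nothing more can be done
None
```

I slid the cover fully open and lowered the amber cell, gripped by its frosted faces, into the well. I handed the job in at about 17 s while still holding the cell pressed down about 8 mm; that depth comes from the arm's height and the spring force, as I couldn't see the shutter itself.

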